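# Shut down a lab rocker and store its incubation boxes

## Robot

A 6-joint arm with a two-finger parallel gripper is mounted at the origin on the work surface; the furniture and walls round the work are solid. World frame = base frame: x ahead of the robot, y to its left, z up, the work surface at z = 0. Lengths are in m, angles in rad, forces in N, time in s.
With the tool pointing down it reaches from about 0.35 to 0.775 m from the base axis. Payload 5.5 kg.
Tool frame: the origin (TCP) lies on the centre line of the jaws, within the pads' length; the fingertips stand 11 mm ahead of it and the grasp point (between the pads) lies 8 mm behind it; z points along the fingers, y is the line along which they close (so a half turn about z gives the same grasp; the last joint's range is limited). The gripper opens to 85 mm and grips with 20 to 120 N. Pads are 22 mm wide; open, the fingers measure 114 mm over their backs; the gripper's body (76 mm by 85 mm) begins 54 mm behind the grasp point. The pads swing forward as they close: fully open they stand 13 mm farther back than shut.
Start: joints at [-1.479, 0.313, 0.046, 1.304, 0, 1.431], TCP at [0.132, -0.56, 0.242] pointing down, gripper open.
Joint ranges: [-2.76, 2.76], [-0.86, 1.69], [-1.03, 1.26], [-2.2, 2.34], [-1.47, 1.5], [-3.14, 3.14]. Speed limits (rad/s): [2.57, 2.57, 3.14, 3.14, 3.14, 3.14].

## Interface

Orientations are given as a unit quaternion [w, x, y, z].
In Python, from workcell import get_state, eyes, env gives the robot as it stands.
- The arm moves only by the shell command python3 -m inch 'ROWS' [OPENING] [FORCE]. ROWS is JSON, one flat list of numbers, 4 for each row, row after row: the shift along the tool's x, y, z in cm, then the turn about the tool's z in rad. A call has exactly 5 rows; each row shifts and turns the commanded pose from where the row before left it, along the tool's axes as they then stand; what a row does not reach is not made up. A row lasts 1/12 s, in which the tool goes at most 41.7 mm and 7.16 degrees, less where a joint would pass 70% of its speed; a pose out of reach is approached as far as the arm can. A call is refused whole if a number of a shift passes 4.17 or a number of a turn 0.125, either way. A call with a gripper value outside its range is refused whole. OPENING is the opening, from -1 (shut) to 1 (fully open), set as the call begins (- or left out, the last holds). The fingers move at their own pace and stop on an object; FORCE is the grip in N (left out, the last holds). Time passes only in rows, so rows that do not move let the fingers close, or fill a call up. It gives the time, the measured TCP pose, the force, the opening and the grip force at its end, in the units of the state.
- get_state(): the state, without advancing time (a new reading comes with each control period).
- eyes.read_camera(name): name is "side" or "top"; returns the picture (420x560x3 uint8, red, green, blue); there is no depth.
- eyes.camera_info(name): a dict with "fovy" (degrees; the focal length in pixels is half the picture's height over the tangent of half this angle, whatever the lens; pixels are square), "cx", "cy" (the principal point, pixels), "D" ([k1, k2, p1, p2, k3] as OpenCV has them; the pictures are not rectified), "xyz" and "orientation" of the camera in the world. Camera axes: x right, y down, z forward; pixel columns grow to the right and rows downward; lengths in m; the calibration is good to about 2 mm. A picture is of the moment at which its call begins. camera_info takes no time and is no camera call.
- env.hand_in(): hands the job in; it is judged then, once.
The state is a dict: "clock": time; "joint_pos": joint angles; "qvel": joint speeds; "tau": joint torques, N m; "tcp_pos": TCP position; "orientation": TCP orientation; "wrist_force": force on the tool from outside, world axes, zero at the start; "ft_torque": the same for the moment, N m; "finger_gap": finger opening in m; "grip_force": force on a finger pad.
Only numpy, scipy, OpenCV 4.12 (cv2) and the standard library are available. Lean on these libraries where they do the work, as an engineer would, in place of code of your own. Each camera call takes 0.05 s, during which the arm holds its last target. There are 200 camera calls.

## Task

The rocker's run is over. First set both of its direction switches to their centre off position. Then press the latch of the storage case so that its lid springs open, lay every incubation box from the rocker inside the case, and shut the lid until the latch catches; leave the bottle that stands near by where it is.

Things in the scene. Friction and masses are not known exactly. Their poses are not given: they have to be found in the camera images.
- switch_a: Switch box fixed to the bench: grey, 60 x 50 x 46 mm high, one steel bat lever standing out of the middle of its top. Origin: centre of its underside, z up; the lever swings along its x axis (+x away from the robot). The two switch boxes look the same and may swap places.
- switch_b: Second switch box, like switch_a in every way.
- lever_a (a joint): Lever angle (rad) of switch_a; sprung detents at about -0.35 (reverse, leans to the robot), 0 (off, upright), +0.35 (forward). Pivot 50 mm above the box's underside; lever 60 mm long above it, 7 mm thick at the root, 14 mm near the tip. Snaps to off within about 0.15 of upright, else to a side; 2 to 4 N at the tip moves it. Starts at a side. Off: within 0.1.
- lever_b (a joint): Same for switch_b; starts leaning to the side opposite to that of lever_a.
- rocker: The rocker (it does not move): white housing with an oblong aluminium platform 160 mm (its x) x 90 mm (its y). Origin: centre of its underside; the platform's floor lies 50 mm above the origin and a thin rim round it rises 8 mm above that floor. Its place and that of the case may be swapped.
- case: Storage case fixed to the bench, 110 (x) x 158 (y) x 50 mm high when shut: grey tray, 4 mm walls 18 mm high, floor at 4 mm; white lid 32 mm deep, hinged at the far (+x) side. Inside 102 x 150 mm, 42 mm high when shut: room for three boxes side by side along y, long sides along x, 54 mm apart. Origin: centre of underside, z up; -x is the front, with the latch.
- case_lid (a joint): Lid angle (rad): 0 shut, 1.42 fully open (nearly upright). A light spring opens it when the latch lets go and holds it open; about 1 N at its edge swings it down, the last few mm need a press of about 8 to 15 N at the front edge to click past the latch. Shut and latched: below 0.03; if not caught it springs open again.
- latch (a joint): Angle (rad) of the latch at the middle of the case's front: 0 at rest (hooked over the lid's lip when shut), grows as its pad is pressed down; the lid is free above about 0.28, stop at 0.36. Spring: about 2 to 4 N on the pad.
- latch_pad (a point): Point on the top face of the latch's black thumb pad (30 mm long away from the case, 44 mm wide), 2 mm outward of the pad's middle and 22.5 mm above the bench; it is pressed straight down by about 8 mm. The hook beside the case's front rises to 53 mm.
- lid_edge (a point): Point on the outer (upper) face of the lid, at the middle of its width and 5 mm from its front edge, 105 mm from the hinge axis along the lid; it moves with the lid.
- lid_hinge (a point): Middle of the lid's hinge axis (the axis runs along the case's y), 18 mm above the bench. When the lid stands open its outer face is its far (+x) side, 32 mm from the hinge axis.
- box_0_mid (a point): Centre of a closed incubation box: a plain white block with a grey lid rim, 70 mm long (its x) x 30 mm wide (its y) x 28 mm high (its z). Two or three of the three boxes stand on the rocker in a row along its x, 56 mm apart, long sides across; absent ones read None.
- box_1_mid (a point): Same for another, equal box.
- box_2_mid (a point): Same for another, equal box.
- bottle: Bystander: small capped bottle, 46 mm across and 90 mm tall, origin at the centre of its underside.

How it is judged:
By the outcome, as a careful person would: the job done as asked, in the order asked, and still so for the second after the job is handed in, with the robot touching nothing.
Of box_0, box_1, box_2 only 2 to 3 are there at a start; the rules pass over those that are not, and their reading is None.
At some moment in a run one of box_0, box_1, box_2 may be knocked a few centimetres aside while the robot is not near it.
Once in a run the grip may slacken for a moment while it holds something.
It also fails if it takes over 200 s, if anything falls off the work surface, if the arm or the gripper's body presses on something with over 40 N, if the wrist force passes 120 N, or if a joint passes its speed limit or range.

## Working session

There is one attempt and no reset: what is moved stays moved. The work goes in short steps, Python scripts to look and compute and a shell command to move; the robot and the scene stay as the last step left them, time stands still between calls to the robot, and variables do not carry over. Pictures are saved under pics/ and viewed, at most 14 in all, crops included, and the job is handed in when it is done.

```bash
ls; mkdir -p pics; python3 - <<'E'
from workcell import get_state, eyes, env
import cv2,json
s=get_state();print(s)
for n in("side","top"):
    print(n,eyes.camera_info(n)); cv2.imwrite(f"pics/{n}0.png",eyes.read_camera(n)[:,:,::-1])
E
```

```text
pics
{'clock': 0.0, 'joint_pos': array([-1.47859251e+00,  3.14020488e-01,  4.49824693e-02,  1.30360280e+00,
       -1.84769680e-05,  1.43119861e+00]), 'qvel': array([-0.00030758, -0.00141593, -0.00052232, -0.00022112,  0.00062466,
       -0.0023057 ]), 'tau': array([-1.05632858e-03, -4.80627823e+01,  2.98532599e+01,  1.93080615e-02,
       -5.19060677e-05, -2.32548530e-06]), 'tcp_pos': array([ 0.13203645, -0.5591303 ,  0.24139886]), 'orientation': array([-9.22205007e-04,  9.93290598e-01,  1.15641420e-01,  1.26164620e-05]), 'wrist_force': array([ 0.47764922, -0.12852249,  0.54810462]), 'ft_torque': array([ 0.00577183, -0.01438041, -0.04616843]), 'grip_force': 0.0, 'finger_gap': 0.085434593035027}
side {'fovy': 55.680586136233266, 'cx': 284.11841082223316, 'cy': 206.61767855481125, 'D': array([-0.00573557,  0.        ,  0.        ,  0.        ,  0.        ]), 'xyz': array([ 0.52014066, -0.92750878,  0.56178166]), 'orientation': array([-0.47070517,  0.88188271,  0.02415535, -0.01166395])}
top {'fovy': 55.31007149124126, 'cx': 279.26520903895204, 'cy': 214.44088455104585, 'D': array([-0.1005555,  0.       ,  0.       ,  0.       ,  0.       ]), 'xyz': array([ 0.32352322, -0.21132349,  0.92756802]), 'orientation': array([-0.07907083,  0.71270365, -0.69264653,  0.07773089])}
```

View pics/side0.png

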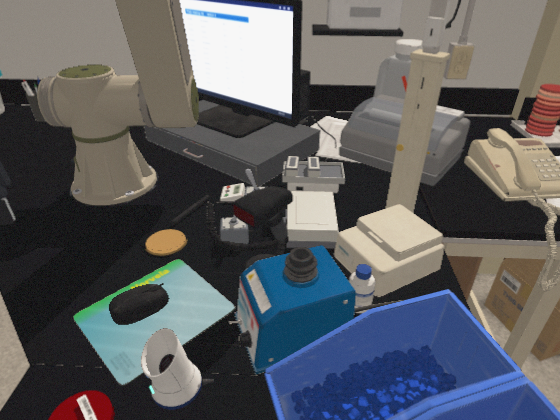

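View pics/top0.png

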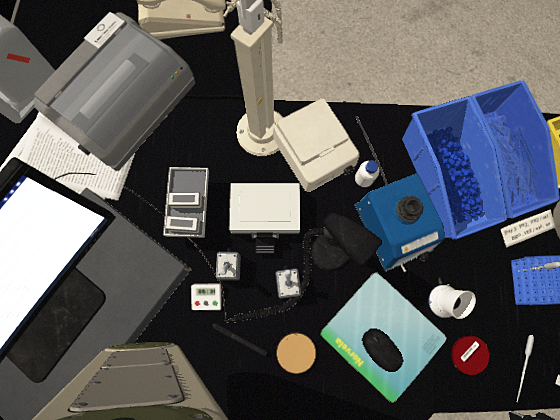

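Side: rocker with two boxes around (313,172), case around (312,215), bottle (363,285), switch levers near (240,190)/(255,180), partly hidden. Top: rocker (185,202) with boxes at (183,200) and (180,223), case (265,207) with latch (265,245), switches at (228,265) and (288,282), bottle (366,173).

```bash
cat > h.py <<'E'
import numpy as np, cv2
from scipy.spatial.transform import Rotation as R
from workcell import get_state, eyes, env
def cam(n):
    c=eyes.camera_info(n); f=210/np.tan(np.radians(c["fovy"]/2))
    K=np.array([[f,0,c["cx"]],[0,f,c["cy"]],[0,0,1]]); q=c["orientation"]
    return K,c["D"],np.array(c["xyz"]),R.from_quat([q[1],q[2],q[3],q[0]]).as_matrix()
def proj(n,P):
    K,D,t,M=cam(n); P=np.atleast_2d(np.array(P,float))
    r=cv2.Rodrigues(M.T)[0]
    return cv2.projectPoints(P,r,-M.T@t,K,D)[0].reshape(-1,2)
def ray(n,uv):
    K,D,t,M=cam(n); p=cv2.undistortPoints(np.array([[uv]],float),K,D).ravel()
    d=M@np.array([p[0],p[1],1]); return t,d/np.linalg.norm(d)
def plane(n,uv,z):
    t,d=ray(n,uv); return t+d*(z-t[2])/d[2]
def tri(us,ut):
    a,d=ray("side",us); b,e=ray("top",ut)
    s=np.linalg.lstsq(np.c_[d,-e],b-a,rcond=None)[0]
    p,q=a+d*s[0],b+e*s[1]; return (p+q)/2,np.linalg.norm(p-q)
def crop(n,x,y,w,h,k,name):
    I=eyes.read_camera(n)[:,:,::-1]; cv2.imwrite("pics/raw_"+name,I)
    cv2.imwrite("pics/"+name,cv2.resize(I[y:y+h,x:x+w],None,fx=k,fy=k,interpolation=cv2.INTER_CUBIC))
E
python3 - <<'E'
from h import *
s=get_state();print(proj("side",s["tcp_pos"]),proj("top",s["tcp_pos"]))
crop("top",155,155,160,150,4,"t1.png"); crop("side",200,130,170,140,4.5,"s1.png")
for n,uv,z in[("case",(265,207),.05),("latch",(265,245),.0225),("swA",(228,265),.046),("swB",(288,282),.046),("rock",(185,202),.058),("bottle",(366,173),.09)]: print(n,plane("top",uv,z))
E
```

```text
[[ -7.6081029  245.52446057]] [[484.72132804 423.6434873 ]]
case [ 0.53802641 -0.17416067  0.05      ]
latch [ 0.4557083  -0.17620703  0.0225    ]
swA [ 0.40547129 -0.09731261  0.046     ]
swB [ 0.3723672  -0.23008669  0.046     ]
rock [0.54257687 0.00622329 0.058     ]
bottle [ 0.61197393 -0.39575555  0.09      ]
```

View pics/t1.png

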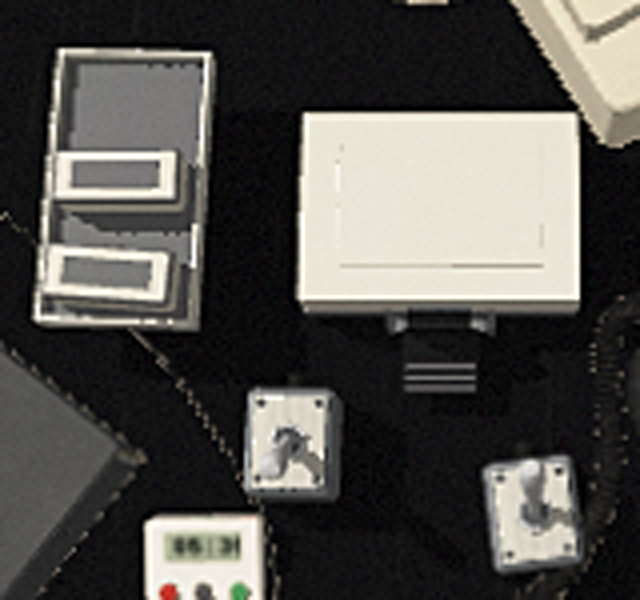

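View pics/s1.png

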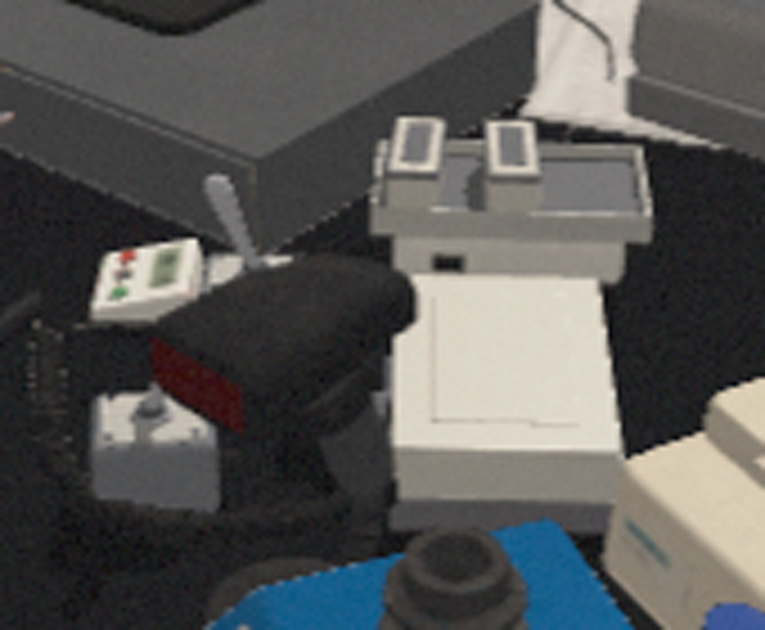

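Top crop: case lid corners (302,112),(579,112),(580,300),(298,300), latch pad ribs about (440,378); left switch lever leans to the robot (tip 270,462), right one away (tip 531,468); boxes' top faces centred at about (117,176) and (109,271) in the crop. Side crop: box tops at (418,145) and (513,146), a black scanner on a stand hides part of the switches.

```bash
python3 - <<'E'
from h import *
np.set_printoptions(precision=4,suppress=True)
T=lambda p:(np.array(p)+.5)/4-.5+155
S=lambda p:(np.array(p)+.5)/4.5-.5+np.array([200,130])
def quad(name,pts,z):
    P=np.array([plane("top",T(p),z) for p in pts]) # TL TR BR BL
    e=P[1]-P[0]; f=P[3]-P[0]
    print(name,P.mean(0),"w %.4f d %.4f"%(np.linalg.norm(e),np.linalg.norm(f)),"yaw(of y-axis edge)%.3f yaw x-edge %.3f"%(np.arctan2(e[0],-e[1]),np.arctan2(-f[1],-f[0])))
quad("case",[(302,112),(579,112),(580,300),(298,300)],.05)
quad("rock",[(57,50),(213,52),(199,328),(34,324)],.058)
quad("swA",[(248,390),(333,390),(330,492),(245,492)],.046)
quad("swB",[(484,463),(570,457),(581,563),(497,572)],.046)
quad("box1",[(58,151),(178,152),(178,202),(55,200)],.078)
quad("box2",[(49,247),(171,252),(165,303),(45,296)],.078)
print("pad",plane("top",T((440,378)),.0225))
print("boxN",tri(S((416,143)),T((109,274)))); print("boxM",tri(S((513,146)),T((117,176))))
print("leverA tip",tri(S((216,186)),T((270,462))))
print("case corner far R", tri(S((609,450)),T((580,300))))
print("case FL(near robot,left)", tri(S((392,450)),T((580,300))), tri(S((622,450)),T((579,112))))
print("scanner front top",tri(S((160,345)),np.array((378,262))),tri(S((415,300)),np.array((335,215))))
print("bottle",tri((363,268),(370,165)))
E
```

```text
case [ 0.5408 -0.173   0.05  ] w 0.1586 d 0.1094 yaw(of y-axis edge)0.028 yaw x-edge 0.036
rock [0.5448 0.0042 0.058 ] w 0.0908 d 0.1601 yaw(of y-axis edge)0.010 yaw x-edge 0.011
swA [ 0.4058 -0.0948  0.046 ] w 0.0472 d 0.0561 yaw(of y-axis edge)0.031 yaw x-edge 0.030
swB [ 0.3702 -0.2299  0.046 ] w 0.0472 d 0.0593 yaw(of y-axis edge)0.098 yaw x-edge 0.149
box1 [0.5451 0.0043 0.078 ] w 0.0672 d 0.0280 yaw(of y-axis edge)0.017 yaw x-edge 0.032
box2 [0.4897 0.0052 0.078 ] w 0.0676 d 0.0273 yaw(of y-axis edge)-0.012 yaw x-edge 0.009
pad [ 0.4462 -0.1757  0.0225]
boxN (array([0.4908, 0.004 , 0.0799]), np.float64(0.0024425669225370907))
boxM (array([0.5467, 0.0044, 0.0792]), np.float64(0.0036714563605635053))
leverA tip (array([ 0.389 , -0.0931,  0.1017]), np.float64(0.0007557738894844445))
case corner far R (array([ 0.542 , -0.2522,  0.0437]), np.float64(0.10309965425864549))
case FL(near robot,left) (array([ 0.4895, -0.2529,  0.0502]), np.float64(0.0022562794201925946)) (array([ 0.5978, -0.2504,  0.0529]), np.float64(0.002003855204121652))
scanner front top (array([ 0.4078, -0.3901,  0.1981]), np.float64(0.0074131457301430045)) (array([ 0.4991, -0.3148,  0.173 ]), np.float64(0.006285014817803402))
bottle (array([ 0.6311, -0.4056,  0.0884]), np.float64(0.0009195011053830966))
```

Heights and sizes agree with the text: boxes' tops 79 mm, case top 51 mm, lever A tip 102 mm, rocker 160×91 mm. Now I move to over the right-hand switch (fingers along the lever's swing, so closing centres the lever).

```bash
cat > go.py <<'E'
# shift (cm, tool axes) and turn to a target x y z [yaw of tool x]; prints measured state
import sys; from h import *
s=get_state(); q=s["orientation"]; M=R.from_quat([q[1],q[2],q[3],q[0]]).as_matrix()
a=[float(v) for v in sys.argv[1:]]; psi=np.arctan2(M[1,0],M[0,0])
print("t %.2f tcp"%s["clock"],s["tcp_pos"].round(4),"yaw %.3f tilt %.3f"%(psi,np.arccos(-M[2,2])),"F",s["wrist_force"].round(1),"gap %.4f grip %.1f"%(s["finger_gap"],s["grip_force"]),"j1 %.2f j6 %.2f"%(s["joint_pos"][0],s["joint_pos"][5]))
if len(a)>=3: print("shift cm",(100*M.T@(np.array(a[:3])-s["tcp_pos"])).round(2))
if len(a)>3: print("turn",round((psi-a[3]+np.pi)%(2*np.pi)-np.pi,3))
E
python3 -m inch '[3.07,-2.65,0,0, 3.07,-2.65,0,0, 3.07,-2.65,0,0, 3.07,-2.65,0,0, 3.07,-2.65,0,0]' && python3 -m inch '[3.07,-2.65,0,0, 3.07,-2.65,0,0, 3.07,-2.65,0,0, 3.07,-2.65,0,0, 3.07,-2.65,0,0]' && python3 -m inch '[0,0,0,-0.12, 0,0,0,-0.12, 0,0,0,-0.12, 0,0,0,-0.12, 0,0,0,-0.12]' && python3 -m inch '[0,0,0,-0.12, 0,0,0,-0.12, 0,0,0,-0.12, 0,0,0,-0.12, 0,0,0,-0.12]' && python3 go.py 0.370 -0.230 0.095 1.68
```

```text
clock: 0.62
tcp_pos: [0.2516, -0.3937, 0.2421]
orientation: [-0.0, 0.993, 0.115, 0.0]
wrist_force: [0.7, 0.1, 0.0]
finger_gap: 0.0854
grip_force: 0.0
clock: 1.03
tcp_pos: [0.3706, -0.2294, 0.2424]
orientation: [0.0, 0.993, 0.115, 0.0]
wrist_force: [0.6, 0.9, -0.2]
finger_gap: 0.0854
grip_force: 0.0
clock: 1.45
tcp_pos: [0.3701, -0.2308, 0.2422]
orientation: [-0.0, 0.913, 0.407, -0.0]
wrist_force: [0.1, -0.4, 0.2]
finger_gap: 0.0855
grip_force: 0.0
clock: 1.87
tcp_pos: [0.3699, -0.2311, 0.2422]
orientation: [-0.0, 0.753, 0.659, -0.0]
wrist_force: [-0.5, -0.5, 0.2]
finger_gap: 0.0853
grip_force: 0.0
t 1.87 tcp [ 0.3699 -0.2311  0.2422] yaw 1.438 tilt 0.000 F [-0.5 -0.5  0.2] gap 0.0853 grip 0.0 j1 -0.74 j6 0.96
shift cm [ 0.11  0.   14.72]
turn -0.242
```

```bash
python3 -m inch '[0.1,0,0,-0.12, 0,0,0,-0.12, 0,0,3,0, 0,0,3,0, 0,0,3,0]' && python3 -m inch '[0,0,2,0, 0,0,2,0, 0,0,1.7,0, 0,0,0,0, 0,0,0,0]' | tail -4 && python3 -m inch '[0,0,0,0, 0,0,0,0, 0,0,0,0, 0,0,0,0, 0,0,0,0]' -0.58 20 | tail -3 && python3 -m inch '[0,0,0,0, 0,0,0,0, 0,0,0,0, 0,0,0,0, 0,0,0,0]' | tail -3 &&python3 go.py; python3 -c "
from h import *
crop('top',205,235,110,75,5.5,'t2.png')"
```

```text
clock: 2.28
tcp_pos: [0.3705, -0.2305, 0.1517]
orientation: [0.001, 0.67, 0.742, -0.0]
wrist_force: [0.8, -0.5, -0.1]
finger_gap: 0.0853
grip_force: 0.0
orientation: [-0.001, 0.671, 0.742, -0.0]
wrist_force: [0.5, 0.8, 0.2]
finger_gap: 0.0855
grip_force: 0.0
wrist_force: [-0.2, -0.9, -0.3]
finger_gap: 0.0256
grip_force: 0.2
wrist_force: [-0.7, -0.9, 0.6]
finger_gap: 0.0178
grip_force: 0.0
t 3.53 tcp [ 0.3699 -0.2301  0.0951] yaw 1.672 tilt 0.001 F [-0.7 -0.9  0.6] gap 0.0178 grip 0.0 j1 -0.74 j6 0.73
```

View pics/t2.png

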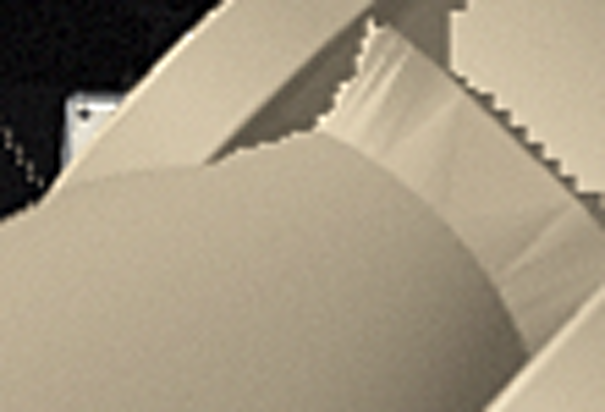

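The arm hides the switch in this view; the gap of 17.8 mm with free jaws means the lever is centred. On to the other switch.

```bash
python3 -m inch '[0,0,0,0, 0,0,0,0, 0,0,0,0, 0,0,0,0, 0,0,-1,0]' 1 | tail -3 && python3 -m inch '[0,0,-3,0, 0,0,-3,0, 0,0,-2,0, 0,0,-1,0, 0,0,0,0]' >/dev/null && python3 -m inch '[3.27,1.23,0,0.07, 3.27,1.23,0,0, 3.27,1.23,0,0, 3.27,1.23,0,0, 0,0,0,0]' >/dev/null;  python3 go.py 0.406 -0.095 0.095 1.60; python3 -c "
from h import *
crop('side',220,150,70,110,5.4,'s2.png')"
```

```text
wrist_force: [-0.2, 0.3, -0.6]
finger_gap: 0.0774
grip_force: 0.0
t 4.83 tcp [ 0.4128 -0.0922  0.1935] yaw 1.608 tilt 0.004 F [ 0.7  0.  -0. ] gap 0.0855 grip 0.0 j1 -0.41 j6 1.12
shift cm [-0.29 -0.67  9.86]
turn 0.008
```

View pics/s2.png

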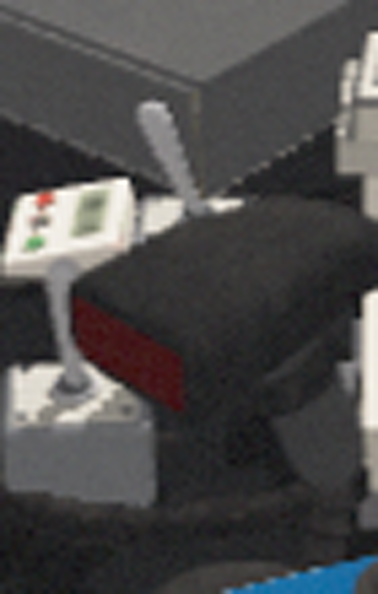

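Lever B's tip is now at crop (60,268), root (75,385); checking this against an upright lever, then doing lever A.

```bash
python3 -c "
from h import *
for a in(-.35,-.1,0,.1,.35):
  p=proj('side',[[.370+.06*np.sin(a),-.230+.006*np.sin(a),.05+.06*np.cos(a)],[.370,-.230,.05]]); print(a,((p-[220,150]+.5)*5.4-.5).round(0).tolist())
"; python3 -m inch '[-0.28,-0.67,0,0, 0,0,3,0, 0,0,3,0, 0,0,2,0, 0,0,1.8,0]' >/dev/null && python3 -m inch '[0,0,0,0, 0,0,0,0, 0,0,0,0, 0,0,0,0, 0,0,0,0]' >/dev/null && python3 go.py .406 -.095 .095 && python3 -m inch '[0,0,0,0, 0,0,0,0, 0,0,0,0, 0,0,0,0, 0,0,0,0]' -0.58 20 | tail -3 && python3 -m inch '[0,0,0,0, 0,0,0,0, 0,0,0,0, 0,0,0,0, 0,0,0,0]' | tail -3 &&python3 go.py;
```

```text
-0.35 [[5.0, 273.0], [68.0, 389.0]]
-0.1 [[42.0, 265.0], [68.0, 389.0]]
0 [[57.0, 264.0], [68.0, 389.0]]
0.1 [[73.0, 265.0], [68.0, 389.0]]
0.35 [[111.0, 271.0], [68.0, 389.0]]
t 5.72 tcp [ 0.4072 -0.101   0.0984] yaw 1.601 tilt 0.002 F [-0.1 -0.2  0.2] gap 0.0856 grip 0.0 j1 -0.44 j6 1.11
shift cm [ 0.61 -0.1   0.34]
wrist_force: [-0.4, -0.4, 1.2]
finger_gap: 0.0259
grip_force: 0.4
wrist_force: [0.2, -0.6, -0.7]
finger_gap: 0.018
grip_force: 0.0
t 6.55 tcp [ 0.4065 -0.1003  0.0973] yaw 1.602 tilt 0.000 F [ 0.2 -0.6 -0.7] gap 0.0180 grip 0.0 j1 -0.43 j6 1.11
```

```bash
python3 -m inch '[0,0,0,0, 0,0,0,0, 0,0,0,0, 0,0,0,0, 0,0,-1,0]' 1 | tail -3 && python3 -m inch '[0,0,-3,0, 0,0,-3,0, 0,0,-1,0, 0,0,0,0, 0,0,0,0]' >/dev/null; python3 go.py .445 -.176 .045;  python3 -c "
from h import *
crop('side',220,150,70,110,5.4,'s3.png')
for a in(-.35,-.1,0,.1,.35):
  p=proj('side',[[.406+.06*np.sin(a),-.095,.05+.06*np.cos(a)],[.406,-.095,.05]]); print(a,((p-[220,150]+.5)*5.4-.5).round(0).tolist())"
```

```text
wrist_force: [-0.9, 0.9, 1.1]
finger_gap: 0.0776
grip_force: 0.0
t 7.38 tcp [ 0.4067 -0.1004  0.1775] yaw 1.602 tilt 0.001 F [ 0.4 -0.5 -1.5] gap 0.0854 grip 0.0 j1 -0.43 j6 1.11
shift cm [-7.66  3.58 13.26]
-0.35 [[143.0, 108.0], [194.0, 218.0]]
-0.1 [[175.0, 102.0], [194.0, 218.0]]
0 [[189.0, 102.0], [194.0, 218.0]]
0.1 [[203.0, 103.0], [194.0, 218.0]]
0.35 [[236.0, 110.0], [194.0, 218.0]]
```

View pics/s3.png

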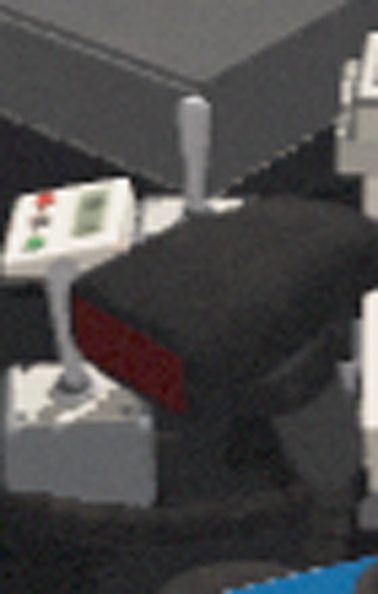

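Both levers are upright (tips at crop (194,103) and (60,268), as predicted for about 0). Now the latch, with shut fingers.

```bash
python3 -m inch '[-2.55,1.2,0,0, -2.55,1.2,0,0, -2.55,1.2,0,0, 0,0,0,0, 0,0,0,0]' -1 30 >/dev/null; python3 -m inch '[0,0,3,0, 0,0,3,0, 0,0,3,0, 0,0,2,0, 0,0,1,0]' >/dev/null;  python3 -m inch '[0,0,0.5,0, 0,0,0,0, 0,0,0,0, 0,0,0,0, 0,0,0,0]' >/dev/null; python3 go.py .446 -.176 .0335
```

```text
t 8.68 tcp [ 0.4457 -0.1762  0.0536] yaw 1.602 tilt 0.003 F [-0.3  0.5  0.2] gap 0.0001 grip 0.0 j1 -0.54 j6 1.00
shift cm [0.02 0.03 2.01]
```

```bash
python3 -m inch '[0,0,0.6,0, 0,0,0.6,0, 0,0,0.5,0, 0,0,0.2,0, 0,0,0,0]' | tail -5; python3 -m inch '[0,0,0.2,0, 0,0,0.2,0, 0,0,0.1,0, 0,0,0.1,0, 0,0,0,0]' ; python3 -m inch '[0,0,0.15,0, 0,0,0.1,0, 0,0,0,0, 0,0,0,0, 0,0,0,0]'; python3 go.py;python3 -c "
from h import *
crop('side',240,120,120,120,5,'s4.png')"
```

```text
tcp_pos: [0.4442, -0.1755, 0.0326]
orientation: [-0.001, 0.696, 0.718, -0.0]
wrist_force: [-0.7, 0.7, 0.5]
finger_gap: 0.0001
grip_force: 0.1
clock: 9.52
tcp_pos: [0.4447, -0.1756, 0.0272]
orientation: [-0.0, 0.696, 0.718, 0.0]
wrist_force: [-0.8, 0.5, 1.1]
finger_gap: -0.0003
grip_force: 0.8
clock: 9.93
tcp_pos: [0.4449, -0.1757, 0.0249]
orientation: [0.0, 0.696, 0.718, 0.0]
wrist_force: [0.1, 0.5, 2.2]
finger_gap: 0.0
grip_force: 0.9
t 9.93 tcp [ 0.4449 -0.1757  0.0249] yaw 1.602 tilt 0.001 F [0.1 0.5 2.2] gap 0.0000 grip 0.9 j1 -0.54 j6 1.00
```

View pics/s4.png

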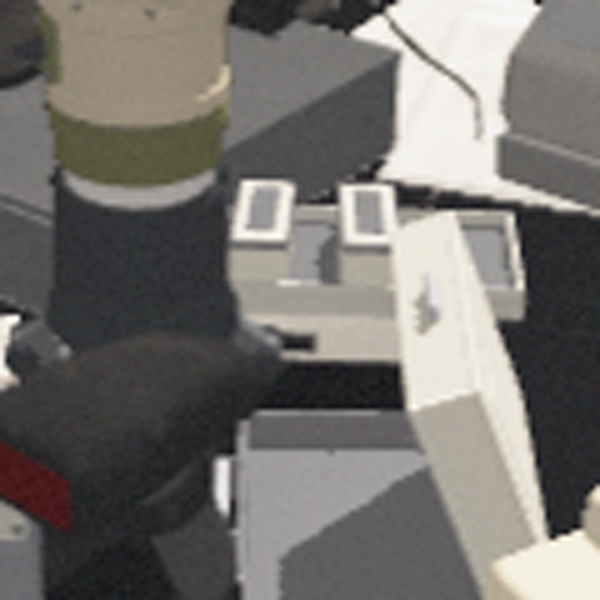

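The lid stands open (lid upright at crop (470,330)). Next: lift, go over the rocker's middle box and look again.

```bash
python3 -m inch '[0,0,-3,0, 0,0,-4,0, 0,0,-4,0, 0,0,-2,0, 0,0,0,0]' >/dev/null; python3 -m inch '[2.95,1.78,0,0, 2.95,1.78,0,0, 2.95,1.78,0,0, 2.95,1.78,0,0, 2.95,1.78,0,0]' 0 30 >/dev/null; python3 -m inch '[2.95,1.78,0,0.02, 0,0,0,0, 0,0,0,0, 0,0,0,0, 0,0,0,0]'|tail -2; python3 go.py .5455 .0044 .066 1.58;python3 -c "
from h import *
crop('side',250,110,110,140,4.2,'s5.png')"
```

```text
finger_gap: 0.0429
grip_force: 0.0
t 11.23 tcp [0.5451 0.0038 0.1541] yaw 1.581 tilt 0.002 F [-0.1 -1.1  0.5] gap 0.0429 grip 0.0 j1 -0.14 j6 1.42
shift cm [0.06 0.06 8.81]
turn 0.001
```

View pics/s5.png

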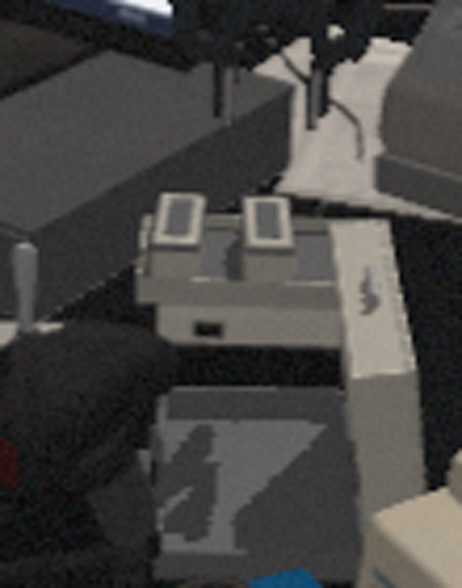

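Both boxes are where they were (side px (313.6,163), (293,162)), fingers above. Descend and grip.

```bash
python3 -m inch '[0,0.05,3,0, 0,0,2.5,0, 0,0,2,0, 0,0,1,0, 0,0,0.3,0]' >/dev/null; python3 -m inch '[0,0,0,0, 0,0,0,0, 0,0,0,0, 0,0,0,0, 0,0,0,0]'|tail -3; python3 go.py .5455 .0044 .066 1.58; python3 -m inch '[0,0,0,0, 0,0,0,0, 0,0,0,0, 0,0,0,0, 0,0,0,0]' -1 50|tail -3;python3 -m inch '[0,0,0,0, 0,0,0,0, 0,0,0,0, 0,0,0,0, 0,0,0,0]' |tail -3; python3 -m inch '[0,0,-2,0, 0,0,-4,0, 0,0,-4,0, 0,0,-2,0, 0,0,0,0]'; python3 go.py .535 -.203 .178 3.17
```

```text
wrist_force: [-0.4, -0.3, 0.0]
finger_gap: 0.0426
grip_force: 0.0
t 12.12 tcp [0.5472 0.0045 0.0678] yaw 1.582 tilt 0.002 F [-0.4 -0.3  0. ] gap 0.0426 grip 0.0 j1 -0.14 j6 1.42
shift cm [-0.01 -0.17  0.18]
turn 0.002
wrist_force: [-0.2, 0.6, 6.2]
finger_gap: 0.0288
grip_force: 50.9
wrist_force: [-1.0, -0.3, 7.0]
finger_gap: 0.0291
grip_force: 50.9
clock: 13.37
tcp_pos: [0.5493, 0.0043, 0.1921]
orientation: [0.004, 0.703, 0.711, 0.003]
wrist_force: [0.2, -1.6, -0.5]
finger_gap: 0.0294
grip_force: 50.2
t 13.37 tcp [0.5493 0.0043 0.1921] yaw 1.582 tilt 0.009 F [ 0.2 -1.6 -0.5] gap 0.0294 grip 50.2 j1 -0.14 j6 1.42
shift cm [-20.71  -1.68   1.43]
turn -1.588
```

```bash
python3 -m inch '[0,0,0,-0.12, 0,0,0,-0.12, 0,0,0,-0.12, 0,0,0,-0.12, 0,0,0,-0.12]' >/dev/null; python3 -m inch '[0,0,0,-0.12, 0,0,0,-0.12, 0,0,0,-0.12, 0,0,0,-0.12, 0,0,0,-0.12]' >/dev/null; python3 -m inch '[0,0,0,-0.12, 0,0,0,-0.12, 0,0,0,-0.12, 0,0,0,-0.03, 0,0,0,0]' >/dev/null; python3 go.py .535 -.203 .178 3.17
```

```text
t 14.62 tcp [0.5456 0.0047 0.1854] yaw -3.111 tilt 0.002 F [-0.   0.5 -1.2] gap 0.0291 grip 50.0 j1 -0.14 j6 -0.17
shift cm [  1.7  -20.73   0.74]
turn 0.002
```

```bash
python3 -m inch '[0.28,-3.45,0,0, 0.28,-3.45,0,0, 0.28,-3.45,0,0, 0.28,-3.45,0,0, 0.28,-3.45,0,0]' >/dev/null; python3 -m inch '[0.28,-3.45,0,0, 0,0,0,0, 0,0,0,0, 0,0,3,0, 0,0,3,0]' >/dev/null; python3 go.py .535 -.203 .022 3.17;python3 -c "
from h import *
crop('side',250,110,110,140,4.2,'s6.png')"
```

```text
t 15.45 tcp [ 0.5372 -0.2026  0.1275] yaw -3.112 tilt 0.004 F [ 0.2 -0.4 -1.7] gap 0.0289 grip 50.1 j1 -0.50 j6 -0.53
shift cm [ 2.600e-01 -1.000e-02  1.055e+01]
turn 0.002
```

View pics/s6.png

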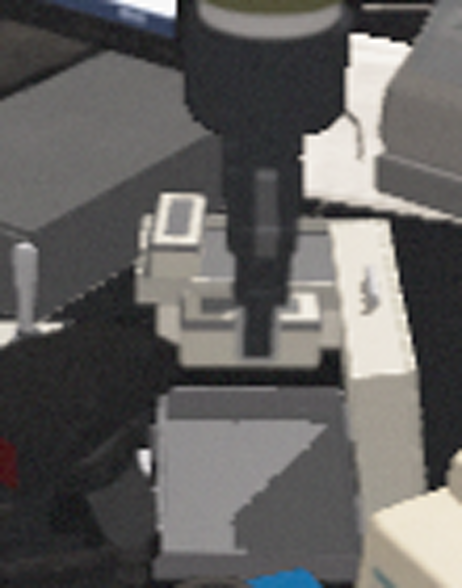

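The box hangs level between the fingers (crop (180–338, 290–365)), centred over the case, lid clear on the right. Lower it.

```bash
python3 -m inch '[0.25,0,2.5,0, 0,0,2.5,0, 0,0,2.5,0, 0,0,1.5,0, 0,0,0.5,0]' |tail -5; python3 -m inch '[0,0,0.3,0, 0,0,0.2,0, 0,0,0.1,0, 0,0,0,0, 0,0,0,0]' |tail -5; python3 go.py .535 -.203 .022 3.17
```

```text
tcp_pos: [0.5313, -0.2003, 0.0291]
orientation: [-0.003, -0.016, 1.0, 0.002]
wrist_force: [-0.4, 1.3, -0.6]
finger_gap: 0.029
grip_force: 50.1
tcp_pos: [0.5341, -0.2032, 0.0269]
orientation: [0.001, -0.015, 1.0, -0.0]
wrist_force: [0.5, -0.9, -1.0]
finger_gap: 0.0289
grip_force: 50.1
t 16.33 tcp [ 0.5341 -0.2032  0.0269] yaw -3.111 tilt 0.002 F [ 0.5 -0.9 -1. ] gap 0.0289 grip 50.1 j1 -0.50 j6 -0.53
shift cm [-0.09  0.01  0.49]
turn 0.002
```

```bash
python3 -m inch '[0,0,0.1,0, 0,0,0.1,0, 0,0,0.1,0, 0,0,0.1,0, 0,0,0,0]' |tail -5;  python3 -m inch '[0,0,0.1,0, 0,0,0.1,0, 0,0,0,0, 0,0,0,0, 0,0,0,0]' |tail -5
```

```text
tcp_pos: [0.5334, -0.203, 0.0217]
orientation: [0.0, -0.015, 1.0, -0.0]
wrist_force: [0.6, -0.9, -1.0]
finger_gap: 0.029
grip_force: 50.1
tcp_pos: [0.5334, -0.2029, 0.0216]
orientation: [0.0, -0.015, 1.0, -0.0]
wrist_force: [-4.8, 2.4, 13.3]
finger_gap: 0.0292
grip_force: 51.9
```

Contact at TCP z 0.0216 (floor). Release with a small opening and lift, then look.

```bash
python3 -m inch '[0,0,-0.1,0, 0,0,0,0, 0,0,0,0, 0,0,0,0, 0,0,0,0]' 0.1 >/dev/null;  python3 -m inch '[0,0,-2,0, 0,0,-3,0, 0,0,-4,0, 0,0,-4,0, 0,0,-2,0]' |tail -5; python3 -m inch '[-0.4,4,0,0, -0.4,4,0,0, -0.4,4,0,0, -0.4,4,0,0, -0.4,4,0,0]' >/dev/null; python3 -m inch '[0,0,0,0.12, 0,0,0,0.12, 0,0,0,0.12, 0,0,0,0.12, 0,0,0,0.12]' >/dev/null; python3 -m inch '[0,0,0,0.12, 0,0,0,0.12, 0,0,0,0.12, 0,0,0,0.12, 0,0,0,0.12]' >/dev/null; python3 -m inch '[0,0,0,0.12, 0,0,0,0.12, 0,0,0,0.12, 0,0,0,0, 0,0,0,0]' >/dev/null; python3 go.py .4905 .0044 .07 1.58;python3 -c "
from h import *
crop('side',250,110,110,140,4.2,'s7.png');cv2.imwrite('pics/raw_t7.png',eyes.read_camera('top')[:,:,::-1])"
```

```text
tcp_pos: [0.5349, -0.2037, 0.1755]
orientation: [0.002, -0.015, 1.0, -0.001]
wrist_force: [0.8, 0.2, 0.7]
finger_gap: 0.0468
grip_force: 0.0
t 19.67 tcp [ 0.5473 -0.0023  0.1706] yaw 1.615 tilt 0.000 F [-0.3  0.3  0.7] gap 0.0471 grip 0.0 j1 -0.15 j6 1.38
shift cm [ 0.93 -5.64 10.06]
turn 0.035
```

View pics/s7.png

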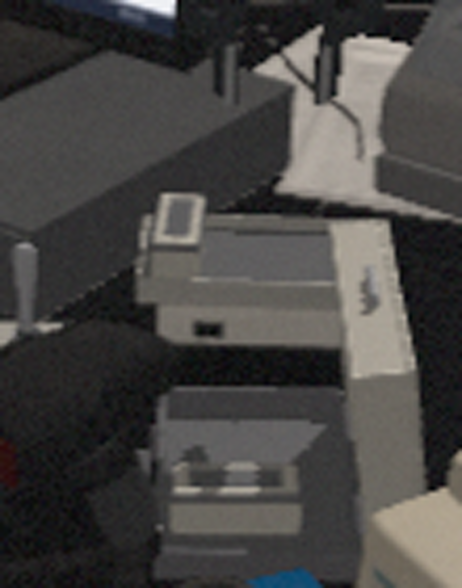

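The first box lies in the case (crop (235,500)); the second still stands on the rocker at (181,220). Grip it.

```bash
python3 -m inch '[0.45,-2.8,0,0.035, 0.45,-2.8,0,0, 0,0,3,0, 0,0,2,0, 0,0,1,0]' 0 >/dev/null; python3 -m inch '[0,0,0,0, 0,0,0,0, 0,0,0,0, 0,0,0,0, 0,0,0,0]'|tail -3; python3 go.py .4905 .0044 .071 1.58
```

```text
wrist_force: [-1.1, -0.4, -0.6]
finger_gap: 0.043
grip_force: 0.0
t 20.60 tcp [0.4922 0.0051 0.1118] yaw 1.577 tilt 0.002 F [-1.1 -0.4 -0.6] gap 0.0430 grip 0.0 j1 -0.15 j6 1.41
shift cm [-0.07 -0.17  4.08]
turn -0.003
```

```bash
python3 -m inch '[0,-0.15,1.5,0, 0,0,1.5,0, 0,0,0.8,0, 0,0,0.3,0, 0,0,0,0]'|tail -3; python3 go.py .4905 .0044 .070; python3 -m inch '[0,0,0,0, 0,0,0,0, 0,0,0,0, 0,0,0,0, 0,0,0,0]' -1 50|tail -3;python3 -m inch '[0,0,0,0, 0,0,0,0, 0,0,0,0, 0,0,0,0, 0,0,0,0]' |tail -3; python3 -m inch '[0,0,-2,0, 0,0,-4,0, 0,0,-4,0, 0,0,-2,0, 0,0,0,0]' | tail -3;  python3 -m inch '[0,0,0,-0.12, 0,0,0,-0.12, 0,0,0,-0.12, 0,0,0,-0.12, 0,0,0,-0.12]' >/dev/null; python3 -m inch '[0,0,0,-0.12, 0,0,0,-0.12, 0,0,0,-0.12, 0,0,0,-0.12, 0,0,0,-0.12]' >/dev/null; python3 -m inch '[0,0,0,-0.12, 0,0,0,-0.12, 0,0,0,-0.12, 0,0,0,-0.03, 0,0,0,0]' >/dev/null; python3 go.py .535 -.143 .178 3.17
```

```text
wrist_force: [0.2, -0.5, 0.6]
finger_gap: 0.0428
grip_force: 0.0
t 21.02 tcp [0.4893 0.0053 0.0694] yaw 1.577 tilt 0.001 F [ 0.2 -0.5  0.6] gap 0.0428 grip 0.0 j1 -0.15 j6 1.41
shift cm [-0.09  0.12 -0.06]
wrist_force: [0.3, -0.6, 4.7]
finger_gap: 0.0292
grip_force: 49.7
wrist_force: [-0.2, -0.6, 5.4]
finger_gap: 0.029
grip_force: 49.8
wrist_force: [0.7, 0.2, -1.4]
finger_gap: 0.0293
grip_force: 49.2
t 23.52 tcp [0.4887 0.0054 0.1883] yaw -3.116 tilt 0.003 F [ 0.2 -0.1 -1.2] gap 0.0289 grip 49.2 j1 -0.15 j6 -0.18
shift cm [ -4.25 -14.96   1.01]
turn -0.003
```

```bash
python3 -m inch '[-1.06,-3.74,0,0, -1.06,-3.74,0,0, -1.06,-3.74,0,0, -1.06,-3.74,0,0, 0,0,0,0]' >/dev/null; python3 -m inch '[0,0,0,0, 0,0,3,0, 0,0,3,0, 0,0,3,0, 0,0,0,0]' |tail -3; python3 go.py .535 -.143 .03 3.17;python3 -c "
from h import *
crop('side',250,110,110,140,4.2,'s8.png')"
```

```text
wrist_force: [-1.6, 0.9, -1.0]
finger_gap: 0.029
grip_force: 49.4
t 24.35 tcp [ 0.5309 -0.1401  0.0937] yaw -3.116 tilt 0.012 F [-1.6  0.9 -1. ] gap 0.0290 grip 49.4 j1 -0.40 j6 -0.43
shift cm [-0.47 -0.34  6.36]
turn -0.003
```

View pics/s8.png

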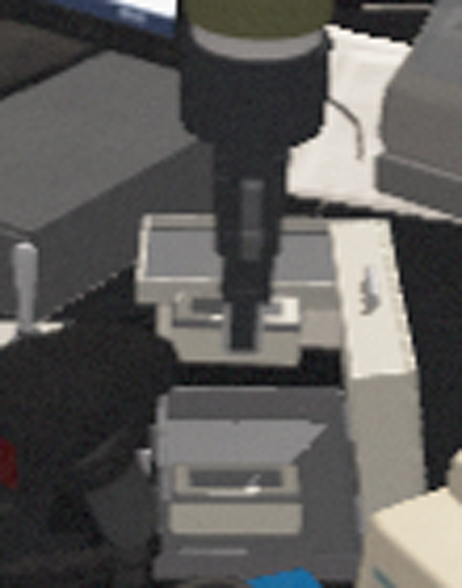

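The first box is unmoved (crop (235,500)), the held one is level over the left slot. Lower.

```bash
python3 -m inch '[-0.1,-0.1,2,0, 0,0,2,0, 0,0,1.5,0, 0,0,0.5,0, 0,0,0,0]' |tail -5; python3 go.py .535 -.143 .03 3.17; python3 -m inch '[0,0,0.1,0, 0,0,0.1,0, 0,0,0.1,0, 0,0,0,0, 0,0,0,0]' |tail -4;python3 -m inch '[0,0,0.1,0, 0,0,0.1,0, 0,0,0,0, 0,0,0,0, 0,0,0,0]' |tail -5
```

```text
tcp_pos: [0.5366, -0.1435, 0.0401]
orientation: [-0.0, -0.013, 1.0, 0.0]
wrist_force: [0.3, 0.5, -0.4]
finger_gap: 0.0286
grip_force: 49.4
t 24.82 tcp [ 0.5366 -0.1435  0.0401] yaw -3.116 tilt 0.001 F [ 0.3  0.5 -0.4] gap 0.0286 grip 49.4 j1 -0.41 j6 -0.43
shift cm [0.16 0.05 1.01]
turn -0.003
orientation: [0.0, -0.013, 1.0, -0.0]
wrist_force: [-0.7, -0.4, -0.6]
finger_gap: 0.0286
grip_force: 49.4
tcp_pos: [0.5368, -0.1442, 0.0347]
orientation: [-0.0, -0.013, 1.0, -0.0]
wrist_force: [-0.2, 0.8, -1.4]
finger_gap: 0.0293
grip_force: 49.4
```

```bash
python3 -m inch '[0.1,0,0.2,0, 0,0,0.2,0, 0,0,0.2,0, 0,0,0.1,0, 0,0,0,0]' |tail -5;  python3 -m inch '[0,0,0.1,0, 0,0,0.1,0, 0,0,0.1,0, 0,0,0,0, 0,0,0,0]' |tail -5
```

```text
tcp_pos: [0.5355, -0.1441, 0.0273]
orientation: [-0.0, -0.013, 1.0, 0.0]
wrist_force: [0.2, -0.2, -1.1]
finger_gap: 0.0287
grip_force: 49.4
tcp_pos: [0.5358, -0.1442, 0.0248]
orientation: [0.0, -0.013, 1.0, -0.0]
wrist_force: [-0.7, -0.1, -0.1]
finger_gap: 0.0289
grip_force: 49.4
```

```bash
python3 -m inch '[0,0,0.1,0, 0,0,0,0, 0,0,0,0, 0,0,0,0, 0,0,0,0]' |tail -3;  python3 -m inch '[0,0,0,0, 0,0,0,0, 0,0,0,0, 0,0,0,0, 0,0,0,0]' 0.0 |tail -3; python3 -m inch '[0,0,-2,0, 0,0,-3,0, 0,0,-4,0, 0,0,-4,0, 0,0,-2,0]' |tail -5; python3 -m inch '[4,0,0,0, 4,0,0,0, 4,0,0,0, 0,0,0,0, 0,0,0,0]' |tail -5;python3 -c "
from h import *
I=eyes.read_camera('side')[:,:,::-1];J=eyes.read_camera('top')[:,:,::-1]
k=lambda I,x,y,w,h:cv2.resize(I[y:y+h,x:x+w],None,fx=4,fy=4,interpolation=cv2.INTER_CUBIC)
cv2.imwrite('pics/c9.png',np.hstack([k(I,265,150,90,120),k(J,215,140,105,120)]))"
```

```text
wrist_force: [-2.8, 0.2, 5.2]
finger_gap: 0.0289
grip_force: 50.1
wrist_force: [0.4, -0.2, 0.5]
finger_gap: 0.0426
grip_force: 0.0
tcp_pos: [0.5375, -0.1448, 0.1786]
orientation: [0.003, -0.013, 1.0, -0.001]
wrist_force: [0.8, -0.5, 0.3]
finger_gap: 0.0428
grip_force: 0.0
tcp_pos: [0.4136, -0.1467, 0.1737]
orientation: [-0.0, -0.012, 1.0, 0.0]
wrist_force: [0.7, 0.4, 0.4]
finger_gap: 0.0423
grip_force: 0.0
```

View pics/c9.png

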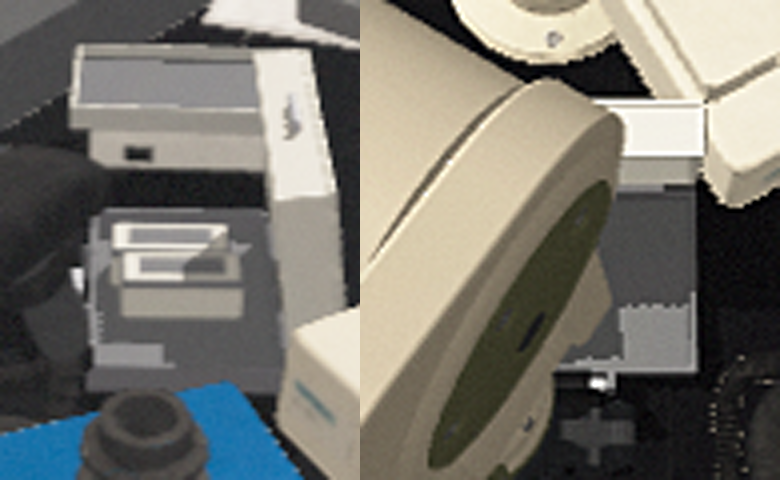

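The boxes lie closer together than I set them: the near one now at side px (310,221), formerly (306,229) – it was knocked aside. Check that both lie flat.

```bash
python3 - <<'E'
from h import *
np.set_printoptions(precision=4,suppress=True)
S=lambda p:(np.array(p)+.5)/4-.5+np.array([265,150])
for n,q in {"near top":[(122,252),(237,252),(242,285),(121,285)],"near bottom":[(121,318),(241,318)],"far top":[(111,224),(226,224),(228,250),(113,250)]}.items():
    z=.032 if "top" in n else .004
    P=np.array([plane("side",S(p),z) for p in q]); print(n,P[:,:2].tolist(), P.mean(0))
for c in((.535,-.144),):
    print([((proj("side",[c[0]+a*.035,c[1]+b*.015,.032])[0]-[265,150]+.5)*4).round(0).tolist() for a,b in((-1,1),(1,1),(1,-1),(-1,-1))])
E
python3 go.py
```

```text
near top [[0.5059967041593074, -0.16160323362997986], [0.5732299306921178, -0.15778544803164773], [0.5751005833672945, -0.19068249587812047], [0.5064382816534521, -0.1945703416731821]] [ 0.5402 -0.1762  0.032 ]
near bottom [[0.5067327723215057, -0.18852788947483434], [0.5763792045352395, -0.18459487620384085]] [ 0.5416 -0.1866  0.004 ]
far top [[0.4984934725932186, -0.1324284430758843], [0.5674956398247916, -0.12850029067065194], [0.5680172890480808, -0.15601690331933182], [0.500664108286842, -0.1598422840668866]] [ 0.5337 -0.1442  0.032 ]
[[114.0, 221.0], [231.0, 225.0], [232.0, 254.0], [112.0, 250.0]]
t 28.25 tcp [ 0.4166 -0.1477  0.1743] yaw -3.117 tilt 0.002 F [ 0.8  0.4 -0. ] gap 0.0430 grip 0.0 j1 -0.52 j6 -0.55
```

Both lie flat inside: near box at (0.540,−0.176), far box at (0.534,−0.144), tops fit z = 0.032. Now the lid: work out the room behind it, with the pole and the scale there.

```bash
python3 - <<'E'
from h import *
np.set_printoptions(precision=4,suppress=True)
S=lambda p:(np.array(p)+.5)/4-.5+np.array([265,150])
T=lambda p:(np.array(p)-[360,0]+.5)/4-.5+np.array([215,140])
print("lid outer R", tri(S((308,197) if 0 else (331,197)),T((703,101))))
print("lid inner R", tri(S((275,197)),T((703,155))))
for uv in((237,130),(280,130),(258,157)): print("pole base disc",uv,plane("top",uv,.02))
for z in(.1,.2): print("scale corner",z,plane("top",(279,130),z),plane("top",(310,190),z))
# pole: side px of its near-left vertical edge at bottom / mid
print("pole lower", plane("top",(240,143),.03),plane("top",(276,143),.03))
print("pole tri bottom", tri((405,205),(258,140)), tri((412,100),(254,80)), tri((420,55),(251,40)))
E
python3 -c "
import cv2
I=cv2.imread('pics/top0.png')[0:200,180:340];J=cv2.imread('pics/side0.png')[0:250,370:470]
import numpy as np
a=cv2.resize(I,None,fx=3,fy=3);b=cv2.resize(J,None,fx=2.4,fy=2.4);cv2.imwrite('pics/pole.png',np.hstack([a,b]))"
```

```text
lid outer R (array([ 0.612 , -0.2486,  0.1298]), np.float64(0.00022684713189732712))
lid inner R (array([ 0.5833, -0.249 ,  0.1288]), np.float64(0.0016633316025555438))
pole base disc (237, 130) [ 0.7377 -0.097   0.02  ]
pole base disc (280, 130) [ 0.7405 -0.2024  0.02  ]
pole base disc (258, 157) [ 0.6686 -0.1515  0.02  ]
scale corner 0.1 [ 0.7037 -0.201   0.1   ] [ 0.5662 -0.2715  0.1   ]
scale corner 0.2 [ 0.6578 -0.2022  0.2   ] [ 0.5369 -0.2643  0.2   ]
pole lower [ 0.6995 -0.1074  0.03  ] [ 0.7018 -0.1939  0.03  ]
pole tri bottom (array([ 0.7322, -0.1514,  0.0456]), np.float64(0.05623150998384438)) (array([ 0.7196, -0.1568,  0.2989]), np.float64(0.02125112374020998)) (array([ 0.727 , -0.1563,  0.3872]), np.float64(0.0036233607805595245))
```

View pics/pole.png

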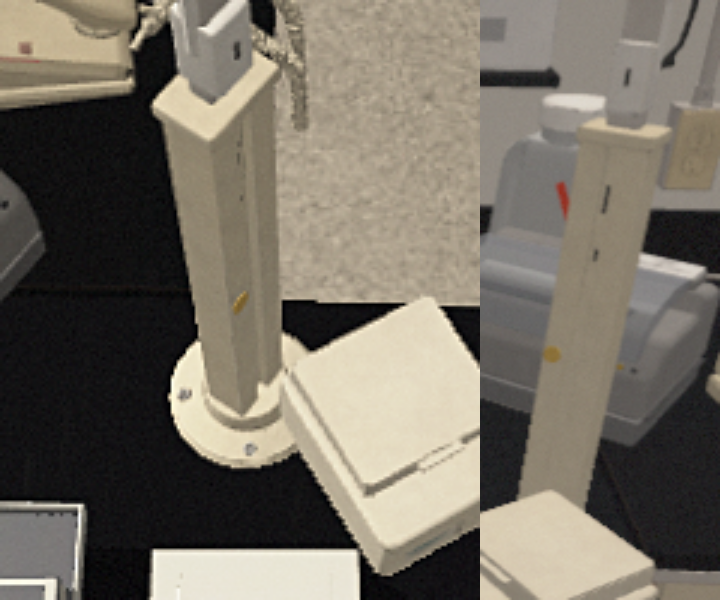

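Behind the lid (outer corner at x 0.612, z 0.130) there is room up to the pole at about x 0.70. Go over the lid with shut fingers, 45 mm higher than its top.

```bash
python3 -m inch '[-3.73,-0.4,0,0, -3.73,-0.4,0,0, -3.73,-0.4,0,0, -3.73,-0.4,0,0, -3.73,-0.4,0,0]' -1 30 >/dev/null; python3 -m inch '[-3.73,-0.4,0,0, 0,0,0,0, 0,0,0,0, 0,0,0,0, 0,0,0,0]' |tail -4; python3 go.py .640 -.165 .124 3.17
```

```text
orientation: [-0.0, -0.013, 1.0, 0.0]
wrist_force: [0.3, -0.2, -0.2]
finger_gap: -0.0001
grip_force: 0.0
t 29.08 tcp [ 0.6397 -0.1652  0.1736] yaw -3.116 tilt 0.001 F [ 0.3 -0.2 -0.2] gap -0.0001 grip 0.0 j1 -0.37 j6 -0.40
shift cm [-0.03  0.02  4.96]
turn -0.003
```

```bash
python3 -m inch '[0,0,2,0, 0,0,2,0, 0,0,1,0, 0,0,0,0, 0,0,0,0]' |tail -4; python3 -m inch '[1,0,0,0, 1,0,0,0, 1,0,0,0, 1,0,0,0, 1,0,0,0]' |tail -5;python3 -m inch '[0.6,0,0.3,0, 0.6,0,0.2,0, 0,0,0,0, 0,0,0,0, 0,0,0,0]' |tail -5; python3 go.py .555 -.165 .108
```

```text
orientation: [-0.0, -0.012, 1.0, 0.0]
wrist_force: [0.2, -0.1, -0.5]
finger_gap: -0.0004
grip_force: 0.0
tcp_pos: [0.5912, -0.1673, 0.1262]
orientation: [0.002, -0.013, 1.0, -0.001]
wrist_force: [1.6, 0.5, 0.2]
finger_gap: 0.0002
grip_force: 0.5
tcp_pos: [0.5787, -0.1673, 0.1191]
orientation: [0.0, -0.013, 1.0, -0.0]
wrist_force: [1.2, -0.9, 1.3]
finger_gap: -0.0
grip_force: 0.6
t 30.33 tcp [ 0.5787 -0.1673  0.1191] yaw -3.116 tilt 0.001 F [ 1.2 -0.9  1.3] gap -0.0000 grip 0.6 j1 -0.41 j6 -0.44
shift cm [2.37 0.29 1.11]
```

```bash
python3 -m inch '[0.8,0,0.4,0, 0.8,0,0.4,0, 0.8,0,0.4,0, 0.7,0,0.6,0, 0.7,0,0.6,0]' |tail -5; python3 -m inch '[0.7,0,0.6,0, 0.6,0,0.6,0, 0.6,0,0.8,0, 0,0,0,0, 0,0,0,0]' |tail -5; python3 go.py .512 -.169 .063
```

```text
tcp_pos: [0.5406, -0.1683, 0.0948]
orientation: [0.0, -0.013, 1.0, -0.0]
wrist_force: [0.4, -0.2, 1.0]
finger_gap: 0.0003
grip_force: 0.7
tcp_pos: [0.5206, -0.1683, 0.0743]
orientation: [-0.001, -0.013, 1.0, 0.0]
wrist_force: [-0.1, 1.3, 1.0]
finger_gap: -0.0003
grip_force: 0.6
t 31.17 tcp [ 0.5206 -0.1683  0.0743] yaw -3.117 tilt 0.002 F [-0.1  1.3  1. ] gap -0.0003 grip 0.6 j1 -0.46 j6 -0.48
shift cm [ 0.86 -0.05  1.13]
```

```bash
python3 -m inch '[0.5,0,0.4,0, 0.5,0,0.4,0, 0.4,0,0.3,0, 0.2,0,0,0, 0,0,0,0]' |tail -5; python3 -m inch '[0,0,0.1,0, 0,0,0.1,0, 0,0,0.1,0, 0,0,0,0, 0,0,0,0]' |tail -5;  python3 -m inch '[0,0,0.1,0, 0,0,0,0, 0,0,0,0, 0,0,0,0, 0,0,0,0]' |tail -5
```

```text
tcp_pos: [0.5061, -0.1695, 0.0646]
orientation: [0.001, -0.013, 1.0, -0.001]
wrist_force: [2.0, -0.5, 2.2]
finger_gap: -0.0002
grip_force: 1.3
tcp_pos: [0.5044, -0.1688, 0.0606]
orientation: [-0.001, -0.013, 1.0, 0.0]
wrist_force: [-1.4, -0.2, 5.1]
finger_gap: 0.0003
grip_force: 2.7
tcp_pos: [0.5043, -0.1689, 0.0601]
orientation: [-0.001, -0.013, 1.0, -0.0]
wrist_force: [-3.4, 0.1, 9.3]
finger_gap: -0.0002
grip_force: 4.9
```

```bash
python3 -m inch '[0,0,0.1,0, 0,0,0,0, 0,0,0,0, 0,0,0,0, 0,0,0,0]' |tail -5; python3 -m inch '[0,0,0.1,0, 0,0,0,0, 0,0,0,0, 0,0,0,0, 0,0,0,0]' |tail -4;
```

```text
tcp_pos: [0.5041, -0.1689, 0.0596]
orientation: [-0.001, -0.012, 1.0, -0.0]
wrist_force: [-4.9, 0.0, 14.4]
finger_gap: -0.0001
grip_force: 7.1
orientation: [-0.001, -0.012, 1.0, -0.0]
wrist_force: [-7.6, 1.3, 18.2]
finger_gap: 0.0001
grip_force: 9.3
```

```bash
python3 -m inch '[0,0,0.1,0, 0,0,0,0, 0,0,0,0, 0,0,0,0, 0,0,0,0]' |tail -5; python3 -m inch '[0,0,-0.4,0, 0,0,-0.4,0, 0,0,-0.4,0, 0,0,-0.4,0, 0,0,0,0]' |tail -5
```

```text
tcp_pos: [0.5039, -0.1689, 0.0586]
orientation: [-0.001, -0.012, 1.0, -0.0]
wrist_force: [-8.1, 2.1, 22.9]
finger_gap: -0.0006
grip_force: 11.5
tcp_pos: [0.5053, -0.169, 0.073]
orientation: [-0.0, -0.013, 1.0, -0.0]
wrist_force: [1.3, 0.2, 0.8]
finger_gap: 0.0001
grip_force: 0.0
```

```bash
python3 -m inch '[0,0,-2,0, 0,0,-4,0, 0,0,-4,0, 0,0,-2,0, 0,0,0,0]' |tail -3; python3 -m inch '[2,4,0,0, 2,3.5,0,0, 0,3.5,0,0, 0,3.5,0,0, 0,3.5,0,0]' >/dev/null; python3 -m inch '[0,0,0,0, 0,0,0,0, 0,0,0,0, 0,0,0,0, 0,0,0,0]' >/dev/null; python3 go.py; python3 - <<'E'
from h import *
A=cv2.imread("pics/raw_s1.png").astype(int); I=eyes.read_camera("side")[:,:,::-1]; cv2.imwrite("pics/raw_end.png",I)
J=eyes.read_camera("top")[:,:,::-1]; cv2.imwrite("pics/raw_tend.png",J); B0=cv2.imread("pics/raw_t1.png").astype(int)
d=np.abs(I.astype(int)-A).max(2)
for n,(x,y,w,h) in {"case":(285,190,55,60),"levA":(244,165,16,22),"levB":(226,196,14,30),"bottle":(352,260,24,40),"platform":(282,150,65,30)}.items():
    D=d[y:y+h,x:x+w]>40; print(n,"changed frac %.3f"%D.mean())
dt=np.abs(J.astype(int)-B0).max(2)
for n,(x,y,w,h) in {"caselid":(228,180,75,52),"latch":(250,232,32,22),"bottle":(355,155,25,32)}.items(): print("top",n,"%.3f"%(dt[y:y+h,x:x+w]>40).mean())
for y in range(190,256,6): print(y,I[y,312],A[y,312].astype(int))
# lever tips
for nm,x0,y0,x1,y1 in(("A",238,160,268,186),("B",222,190,242,222)):
    c=I[y0:y1,x0:x1].astype(int); m=(c.min(2)>110)&(c.max(2)-c.min(2)<35)
    ys,xs=np.nonzero(m); print(nm,[(int(r+y0),float((xs[ys==r]+x0).mean().round(1))) for r in np.unique(ys)][::3])
for p in([.406,-.095,.11],[.406,-.095,.07],[.37,-.23,.11],[.37,-.23,.07]): print(proj("side",p).round(1))
E
```

```text
wrist_force: [1.1, -0.2, -0.2]
finger_gap: 0.0002
grip_force: 0.0
t 35.33 tcp [0.4622 0.0062 0.1923] yaw -3.118 tilt 0.001 F [-0.1  0.2 -0.2] gap -0.0003 grip 0.0 j1 -0.16 j6 -0.18
case changed frac 0.000
levA changed frac 0.395
levB changed frac 0.264
bottle changed frac 0.000
platform changed frac 0.150
top caselid 0.026
top latch 0.000
top bottle 0.022
190 [148 158 165] [130 139 145]
196 [221 231 235] [202 215 221]
202 [220 230 235] [200 215 221]
208 [223 232 237] [201 215 222]
214 [221 231 236] [201 214 219]
220 [222 232 237] [201 215 221]
226 [223 233 237] [203 215 221]
232 [137 147 154] [121 130 136]
238 [140 147 153] [124 132 137]
244 [87 85 88] [72 74 73]
250 [161 110  21] [144  97  25]
A [(168, 255.5), (171, 255.0), (174, 255.5), (177, 255.5), (180, 256.0), (183, 245.1)]
B [(190, 231.8), (193, 231.5), (196, 231.5), (199, 229.0), (202, 230.5), (205, 230.5), (208, 230.5), (211, 231.0), (214, 232.0), (217, 233.5), (220, 229.8)]
[[254.6 168.5]]
[[255.2 183. ]]
[[230.2 198.5]]
[[231.5 214.1]]
```

The case looks just as it did when shut (0 % of its pixels changed in the side view), both levers stand upright, and the bottle is unmoved. Handing in.

```bash
python3 -c "
from workcell import env
print(env.hand_in())"
```

```text
the job is handed in; nothing more can be done
None
```

Job handed in at about 35 s: both levers are at off, both boxes found on the rocker lie in the case, the lid looks shut and latched in the pictures, and the bottle was left alone; `hand_in()` returned no verdict.

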